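# Unbolt the optical flap and hold it at its balance point

## Robot

A 7-joint arm with a two-finger parallel gripper is mounted at the origin on a cart in front of the work surface, level with it; the furniture and walls round the work are solid. World frame = base frame: x ahead of the robot, y to its left, z up, the work surface at z = 0. Lengths are in mm, angles in rad, forces in N, time in s.
With the tool pointing down it reaches from about 400 to 875 mm from the base axis. Payload 19.3 kg.
Tool frame: the origin (TCP) lies at the very end of the fingers, on their centre line; the grasp point (between the pads) lies 19 mm behind it (grip_point_offset is the z of the grasp point in the tool frame, in mm); z points along the fingers, y is the line along which they close (so a half turn about z gives the same grasp; the last joint's range is limited). The gripper opens to 85 mm and grips with 20 to 120 N. Pads are 22 mm wide; open, the fingers measure 114 mm over their backs; the gripper's body (76 mm by 85 mm) begins 54 mm behind the grasp point. The pads swing forward as they close: fully open they stand 13 mm farther back than shut.
Start: joints at [1.231, 0.521, -0.036, 1.599, 0.021, 1.021, -0.113], TCP at [166.559, -602.389, 231.291] pointing down, gripper open.
Joint ranges: [-2.91, 2.91], [-0.3, 2.13], [-1.5, 1.42], [0.17, 2.43], [-1.26, 4.41], [0.16, 1.93], [-2.52, 2.52]. Speed limits (rad/s): [1.89, 1.89, 2.39, 2.39, 3.01, 3.01, 3.01].

## Interface

Orientations are given as a 3x3 rotation matrix whose columns are the frame's x, y, z axes.
In Python, from workcell import movep, movel, goto_joints, open_gripper, clamp, wait, inverse_kinematics, read_state, camera, PlanningError, finish_job, grip_point_offset gives the robot as it stands. Calls block until the motion is done:
- movep(position, orientation): joint-space move of the TCP to a pose.
- movel(position, frame=None, max_speed=150, guard=None): straight line of the TCP; frame=None keeps the orientation; max_speed is the mean speed in mm/s. With guard (N) it stops when the force on the tool has changed by that much, and returns True; else False.
- goto_joints(angles): joint-space move.
- open_gripper() and clamp(): open the fingers fully, or close them until they stop; the grip force is fixed at half the most.
- wait(seconds).
- inverse_kinematics(position, orientation): joint angles nearest the present ones, or None.
- read_state(): the state.
- camera(name): name is "side" or "top" or "wrist"; returns a dict with "image" (400x640x3 uint8, blue, green, red), "range_z" (400x640 float32, mm along the optical axis (not along the pixel's ray), 0 where there is no reading), "fx", "fy", "cx", "cy" (pixels), "cam_to_world" (4x4, takes a point from camera to world coordinates). Camera axes: x right, y up, looking along -z (the intrinsics and any distortion apply to the point x, -y, -z); pixel columns grow to the right and rows downward; lengths in mm; the calibration is good to about 2 mm. A picture is of the moment at which its call begins.
A pose or a line that the arm cannot do raises PlanningError and nothing moves.
- finish_job(): hands the job in; it is judged then, once.
The state is a dict: "time": time; "qpos": joint angles; "qvel": joint speeds; "joint_efforts": joint torques, N m; "eef_pos": TCP position; "tool_rot": TCP orientation; "ft_force": force on the tool from outside, world axes, zero at the start; "torque": the same for the moment, N m; "finger_gap": finger opening in mm; "gripper_force": force on a finger pad.
Only numpy, scipy, OpenCV 4.12 (cv2) and the standard library are available. Lean on these libraries where they do the work, as an engineer would, in place of code of your own. Each camera call takes 0.05 s, during which the arm holds its last target. There are 200 camera calls.

## Task

The hinged optical flap on the grey base plate is bolted down, and I want to adjust its two end stops. Draw the bolt by turning the handwheel anticlockwise (seen from above) by its upright post, a little more than one full turn until it comes against its stop; only then grip the flap's side bar, swing the flap up and hold it at its over-centre balance point, plate upright, without letting it go over to the far side. Finish while still gripping the bar with the flap held still there (do not let go), and leave the things standing around where they are.

Things in the scene. Friction and masses are not known exactly. Their poses are not given: they have to be found in the camera images.
- unit: Fixed flap unit: grey base plate 116 x 230 x 10 mm on the counter; the flap between two hinge posts on its right, a housing (94 x 88 mm, top 126 mm up) with the handwheel on its left. Origin at counter level; plate x -58 to 58, y -72 to 158 mm. Its x axis points away from the robot (yaw within 0.22 rad), y to the left along the flap's hinge axis, z up.
- hinge (a point): Point on the flap's hinge axis (which runs along the unit's y), 60 mm above the counter, in the same plane across the axis as bar_mid; empty space right of the right-hand post.
- bar_mid (a point): Grip point on the flap's side bar: round steel bar, diameter 12 mm, at the flap's free edge, parallel to the hinge axis and 100 mm from it, standing out 75 mm to the right (-y of the unit) of the plate; this point is 35 mm from its end. Fixed to the flap; may turn between the fingers. At first 77 mm above the counter, on the robot's side of the hinge; at balance 160 mm, right above the hinge.
- flap (a joint): Flap angle (rad). Grey plate 80 wide x 90 x 8 mm with a dark disc, about 0.35 kg, swings freely, symmetrical about its plane. 0 = upright = balance point; negative leans to the robot (-x of the unit), positive away. Starts lying at its front stop, -1.4, under the bolt; far stop +1.2. Left alone away from 0 it falls to the stop on that side.
- wheel (a joint): Handwheel angle about its upright axis (rad), growing anticlockwise seen from above. Starts between 0 and 0.4, stop at 6.9. Turns lightly (under 3 N at the post), stays where left. It draws the bolt, a 10 mm rod from the housing over the flap's left edge, 2.3 mm per rad to the left; the bolt clears the flap at about 6.1.
- wheel_axis (a point): Point on the wheel's upright axis, 160 mm above the counter. Wheel: dark disc, diameter 100 mm, its top 138 mm above the counter.
- post_mid (a point): Point on the wheel's upright black post, 160 mm above the counter. Post: diameter 14 mm, from 138 to 178 mm above the counter, 38 mm from the wheel's axis; it revolves on its own axis, so fingers may keep their direction while it goes round. At wheel angle 0 it is on the robot's side (-x of the unit) of the axis.
- cover_glass_box: Bystander: small white cardboard box, 31 x 31 x 18 mm, on the base plate behind the right-hand hinge post. Origin under its centre.
- dropper_bottle: Bystander: small brown bottle with a black cap, diameter 33, height 78 mm, on the counter right of the unit. Origin under its centre.
- objective_can: Bystander: black round can, diameter 41, height 66 mm, on the counter right of the unit. Origin under its centre.

How it is judged:
By the outcome, as a careful person would: the job done as asked, in the order asked, and still so for the second after the job is handed in, while the arm keeps its last pose, push and grip.
It also fails if it takes over 61 s, if anything falls off the work surface, if the arm or the gripper's body presses on something with over 40 N, if the wrist force passes 120 N, or if a joint passes its speed limit or range.

## Working session

There is one attempt and no reset: what is moved stays moved. The work goes in short steps, each a Python script; the robot and the scene stay as the last script left them, time stands still between calls to the robot, and variables do not carry over. Pictures are saved under pics/ and viewed, at most 10 in all, crops included, and the job is handed in when it is done.

```bash
mkdir -p pics; python3 - <<'E'
from workcell import *
import cv2,pickle
for n in("side","top"):
    c=camera(n); pickle.dump(c,open(n+".pkl","wb")); cv2.imwrite(f"pics/{n}0.png",c["image"]); print(n,c["cam_to_world"].round(2).tolist(),c["fx"])
s=read_state();print(s["time"],s["tool_rot"],s["eef_pos"],grip_point_offset)
E
```

```text
side [[-1.0, 0.01, 0.03, 635.67], [0.02, -0.37, 0.93, 610.43], [0.02, 0.93, 0.37, 408.08], [0.0, 0.0, 0.0, 1.0]] 406.20236271251747
top [[0.01, 0.99, -0.16, 436.42], [-1.0, 0.01, -0.01, -162.17], [-0.01, 0.16, 0.99, 974.16], [0.0, 0.0, 0.0, 1.0]] 493.66190326568017
0.1 [[ 9.63823324e-01  2.66541720e-01 -3.32871470e-04]
 [ 2.66541922e-01 -9.63822812e-01  9.95642149e-04]
 [-5.54489457e-05 -1.04834733e-03 -9.99999449e-01]] [ 166.50137442 -602.11260049  230.75983068] -18.700000000000003
```

View pics/top0.png

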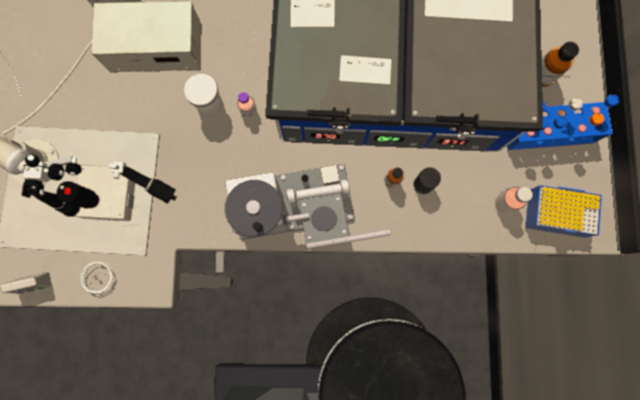

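View pics/side0.png

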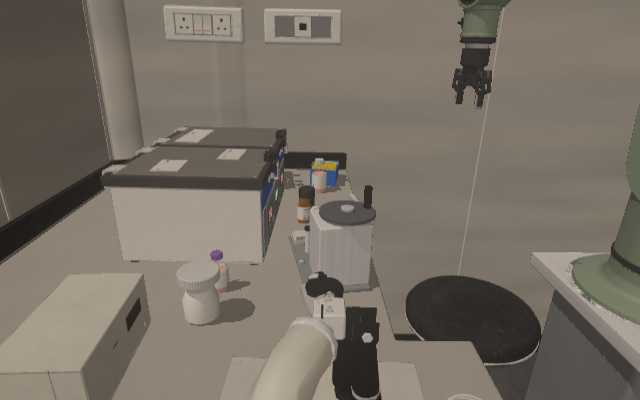

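```bash
cat > h.py <<'E'
import numpy as np,cv2
def at_z(c,u,v,z):
    "world point on pixel ray at height z"
    M=c["cam_to_world"];d=M[:3,:3]@np.array([(u-c["cx"])/c["fx"],-(v-c["cy"])/c["fy"],-1]);o=M[:3,3]
    return o+d*(z-o[2])/d[2]
def cloud(c):
    v,u=np.mgrid[:400,:640];r=c["range_z"].astype(float)
    p=np.stack([(u-c["cx"])/c["fx"]*r,-(v-c["cy"])/c["fy"]*r,-r],-1)
    return p@c["cam_to_world"][:3,:3].T+c["cam_to_world"][:3,3]
E
python3 - <<'E'
import pickle,cv2,numpy as np
from h import *
c=pickle.load(open("top.pkl","rb"));print([k for k in c])
cv2.imwrite("pics/top1.png",cv2.resize(c["image"][150:260,215:445],None,fx=3.4,fy=3.4,interpolation=cv2.INTER_CUBIC))
P=cloud(c)
for u,v in[(400,100),(400,130),(400,152),(252,207),(257,227),(240,220),(324,220),(360,236),(328,189),(332,172),(310,236),(427,180),(395,177),(420,215),(420,245)]: print(u,v,P[v,u].round(0))
E
```

```text
['image', 'range_z', 'fx', 'fy', 'cx', 'cy', 'cam_to_world']
400 100 [ 742. -293.  183.]
400 130 [ 710. -303.  119.]
400 152 [ 701. -322.    2.]
252 207 [562. -46. 146.]
257 227 [525. -59. 179.]
240 220 [541. -25. 137.]
324 220 [ 551. -169.   75.]
360 236 [ 522. -234.   79.]
328 189 [ 611. -176.   65.]
332 172 [ 652. -184.   28.]
310 236 [ 521. -143.   77.]
427 180 [ 629. -361.   68.]
395 177 [ 634. -300.   71.]
420 215 [ 573. -360.   -0.]
420 245 [ 513. -359.   -1.]
```

View pics/top1.png

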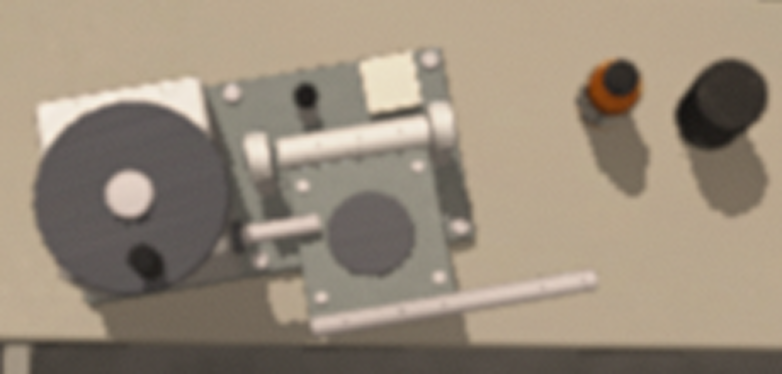

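```bash
python3 - <<'E'
import pickle,cv2,numpy as np
from h import *
c=pickle.load(open("top.pkl","rb"));s=pickle.load(open("side.pkl","rb"))
f=lambda a,b,z:at_z(c,a/3.4+215-.35,b/3.4+150-.35,z)
w=f(131,197,138); hub=f(129,194,146); post=f(147,260,178); 
e0=f(313,326,81);e1=f(597,279,77)
print("wheel",w,"hub",hub,"post",post,np.hypot(*(post-w)[:2]))
print("bar",e0,e1,np.linalg.norm(e1-e0))
P=cloud(c);z=P[...,2];m=(abs(z-138)<3)&(abs(P[...,0]-560)<70)&(abs(P[...,1]+46)<70)
q=P[m][:,:2];(a,b),r=cv2.minEnclosingCircle(q.astype(np.float32));print("disc",a,b,r,(q.min(0)+q.max(0))/2)
m=(z>165)&(abs(P[...,0]-540)<70)&(abs(P[...,1]+46)<70);print("post depth",P[m].mean(0),m.sum())
m=(z>70)&(z<90)&(P[...,0]>500)&(P[...,0]<570)&(P[...,1]<-215)&(P[...,1]>-320);q=P[m]
k=np.polyfit(q[:,1],q[:,0],1);print("bar fit x=k y+b",k,"yaw",np.arctan(-k[0]),q[:,1].min(),q[:,2].max(),len(q))
# bottle-free post pixels in side view
S=cloud(s);m=(S[...,2]>150)&(abs(S[...,0]-540)<60)&(abs(S[...,1]+46)<70);print("side post",S[m].mean(0),m.sum())
psi=np.arctan2(e1[0]-e0[0],-(e1[1]-e0[1]));print("psi",psi)
E
```

```text
wheel [562.77932741 -46.46494169 138.        ] hub [563.07430638 -46.52096346 146.        ] post [526.41970238 -60.66182769 178.        ] 39.03298482548649
bar [ 503.18254893 -137.74679062   81.        ] [ 530.51930169 -289.44608336   77.        ] 154.19459610330523
disc 563.756591796875 -45.966949462890625 49.932701110839844 [563.61877009 -46.66087647]
post depth [526.96491795 -57.97281086 176.67188791] 64
bar fit x=k y+b [-1.82739338e-01  4.77660831e+02] yaw 0.18074503378592124 -288.94897743392164 85.78436115773911 263
side post [528.75874345 -53.4980618  166.61537903] 146
psi 0.1782901039132071
```

```bash
cat >> h.py <<'E'
psi=0.18; X=np.array([np.cos(psi),np.sin(psi),0]); Y=np.array([-X[1],X[0],0])
W=np.array([563.3,-46.5,0]); H=np.array([621.1,-237.3,60.]); 
def R(sgn,dy=0):
    y=sgn*(X*np.cos(dy)+Y*np.sin(dy));z=np.array([0,0,-1.]);return np.stack([np.cross(y,z),y,z],1)
def post(a,z,W=W): return W+38*(-X*np.cos(a)-Y*np.sin(a))+np.array([0,0,z])
E
python3 - <<'E'
from workcell import *
from h import *
for s in(1,-1):
  for n,p in[("via",[430,-300,330]),("post",post(.15,152)),("far",post(3.3,152)),("l",post(4.7,152)),("bar",[524,-255,58]),("top",H+[0,0,81])]:
    q=inverse_kinematics(p,R(s)); print(s,n,None if q is None else np.round(q,2))
E
```

```text
1 via [ 0.88  0.29 -0.49  1.71  0.15  1.17  0.53]
1 post [ 0.45  0.54 -0.62  1.9   0.41  0.83 -0.2 ]
1 far [ 0.4   0.65 -0.66  1.72  0.48  0.94 -0.26]
1 l [ 0.37  0.58 -0.64  1.83  0.45  0.87 -0.31]
1 bar [ 0.62  0.71 -0.39  1.82  0.4   0.69  0.18]
1 top [ 0.56  0.72 -0.46  1.55  0.36  0.96  0.18]
-1 via [ 0.36  0.26  0.18  1.74 -0.05  1.14 -2.41]
-1 post [-0.52  0.6   0.74  1.95 -0.56  0.8  -2.43]
-1 far [-0.54  0.72  0.77  1.77 -0.62  0.91 -2.46]
-1 l [-0.6   0.65  0.75  1.88 -0.58  0.85 -2.51]
-1 bar [ 0.17  0.71  0.26  1.85 -0.29  0.62 -2.35]
-1 top [ 0.11  0.7   0.27  1.57 -0.22  0.9  -2.51]
```

```bash
python3 - <<'E'
from workcell import *
from h import *
movep([430,-300,330],R(1)); movep(post(.15,240),R(1))
c=camera("wrist");cv2.imwrite("pics/w0.png",c["image"]);C=cloud(c)
m=(C[...,2]>168)&(C[...,2]<185)&(np.hypot(C[...,0]-527,C[...,1]+59)<25);print("wrist post",C[m].mean(0) if m.any() else None,m.sum())
m=(abs(C[...,2]-138)<3)&(np.hypot(C[...,0]-563,C[...,1]+46)<60);q=C[m][:,:2].astype(np.float32)
if len(q): print("disc",cv2.minEnclosingCircle(q))
s=read_state();print(s["time"],s["eef_pos"],s["ft_force"],s["finger_gap"])
E
```

```text
wrist post [528.75646713 -55.50634278 178.29705571] 374
disc ((565.0302124023438, -45.38639831542969), 49.934959411621094)
2.7417 [527.36815857 -60.59714637 240.27411351] [-0.52285025 -0.1720805   0.09569583] 85.44560190223638
```

View pics/w0.png

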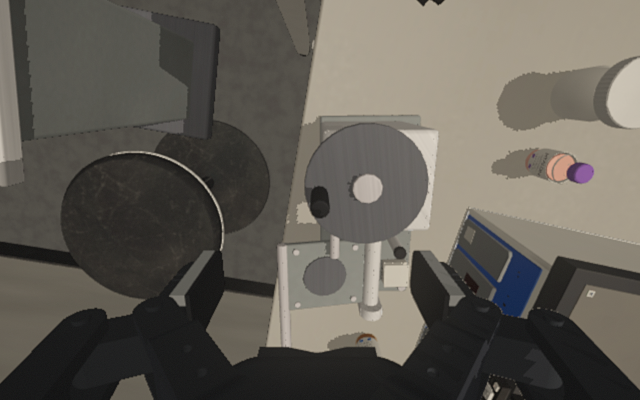

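```bash
sed -i 's/^W=np.array(\[563.3,-46.5,0\])/W=np.array([564.2,-46.0,0])/' h.py; python3 - <<'E'
from workcell import *
from h import *
movel(post(.13,240),max_speed=200); print(movel(post(.13,152),max_speed=120,guard=15))
clamp(); s=read_state();p=s["eef_pos"]
print(s["time"],p,s["ft_force"],s["finger_gap"],s["gripper_force"],"along X,Y off",(p-post(.13,152))@X,(p-post(.13,152))@Y)
a=.13
for i in range(3):
    a+=.2; g=movel(post(a,152),max_speed=100,guard=25); s=read_state(); print(round(a,2),g,s["time"],s["ft_force"].round(1),(s["eef_pos"]-post(a,152)).round(1))
    if g:break
E
```

```text
False
4.5417 [528.51920338 -57.45389053 152.29310226] [3.50605401 0.99289928 3.89091181] 12.080907180466852 58.472721576690674 along X,Y off 0.5244401170599278 0.045177258087017474
0.33 False 4.7917 [4.1 0.4 5. ] [ 0.7 -0.2  0.3]
0.53 False 5.0417 [3.7 2.3 6.2] [0.6 0.  0.3]
0.73 False 5.2917 [1.9 1.8 6.4] [0.5 0.1 0.3]
```

```bash
python3 - <<'E'
from workcell import *
from h import *
a=.73
def step(d,g,pr):
    global a
    a+=d; r=movel(post(a,152),max_speed=80,guard=g); s=read_state()
    if pr or r or abs(s["ft_force"]).max()>20: print(round(a,2),r,round(s["time"],2),s["ft_force"].round(1),(s["eef_pos"]-post(a,152)).round(1),round(s["finger_gap"],1),flush=True)
    return r or np.linalg.norm(s["ft_force"])>28
i=0
while a<6.5:
    i+=1
    if step(.2,25,i%4==0): break
else:
    while a<7.3:
        if step(.06,12,1): break
E
```

```text
1.53 False 6.29 [0.6 0.9 9.1] [0.3 0.1 0.3] 12.2
2.33 False 7.29 [ 1.9 -2.   7.6] [ 0.4 -0.   0.3] 12.1
3.13 False 8.29 [4.2 1.4 5.4] [0.4 0.5 0.3] 12.5
3.93 False 9.29 [2.2 3.4 8. ] [-0.2  0.6  0.3] 12.2
4.73 False 10.29 [-1.  2. 11.] [-0.7 -0.1  0.2] 12.3
5.53 False 11.29 [ 1.6 -2.3  8.1] [-0.2 -1.   0.2] 12.5
6.33 False 12.29 [5.5 0.9 4.9] [ 0.6 -0.5  0.3] 11.8
6.59 False 12.79 [5.6 1.  5.6] [0.5 0.  0.3] 11.9
6.65 False 13.04 [5.6 2.  6.5] [0.5 0.1 0.3] 12.0
6.71 False 13.29 [4.8 2.  6.2] [0.4 0.1 0.3] 12.0
6.77 False 13.54 [4.6 2.7 7.5] [0.4 0.2 0.2] 11.8
6.83 False 13.79 [4.3 2.5 5.8] [0.4 0.2 0.3] 11.8
6.89 False 14.04 [4.2 3.1 7.1] [0.3 0.2 0.2] 12.5
6.95 False 14.29 [-3.6  8.4 13.1] [-0.6  1.1  0.2] 11.7
7.01 False 14.54 [-14.6  14.5  21. ] [-2.1  2.3  0.1] 12.3
```

```bash
python3 - <<'E'
from workcell import *
from h import *
movel(post(6.95,152),max_speed=50);print(read_state()["ft_force"])
open_gripper(); movel(post(6.95,250),max_speed=200)
B=np.array([524.2,-254.9,0]); movep(B+[0,0,200],R(1))
c=camera("top");P=cloud(c)
cv2.imwrite("pics/top2.png",cv2.resize(c["image"][150:260,215:445],None,fx=3.4,fy=3.4,interpolation=cv2.INTER_CUBIC))
w=camera("wrist");C=cloud(w);cv2.imwrite("pics/w1.png",w["image"])
m=(P[...,2]>165)&(P[...,2]<182)&(np.hypot(P[...,0]-564,P[...,1]+46)<48);print("post",P[m].mean(0),m.sum())
m=(C[...,2]>72)&(C[...,2]<95)&(C[...,0]>490)&(C[...,0]<545)&(C[...,1]<-215)&(C[...,1]>-320);q=C[m]
print(len(q));
if len(q)>20:
    k=np.polyfit(q[:,1],q[:,0],1);print("bar",k,-np.arctan(k[0]),np.polyval(k,-254.9),q[:,1].min(),np.percentile(q[:,2],95))
s=read_state();print(s["time"],s["eef_pos"],s["ft_force"])
E
```

```text
[-2.96613318  7.53957473 11.69813647]
post [536.7764631  -73.57940588 176.66124369] 63
1148
bar [-1.87687570e-01  4.78032428e+02] 0.18552914316261762 525.8739894293258 -288.78814988748786 84.91069182797791
17.0083 [ 524.53947707 -253.78552053  199.91960691] [-0.73825027 -0.15141353  0.52161398]
```

View pics/top2.png

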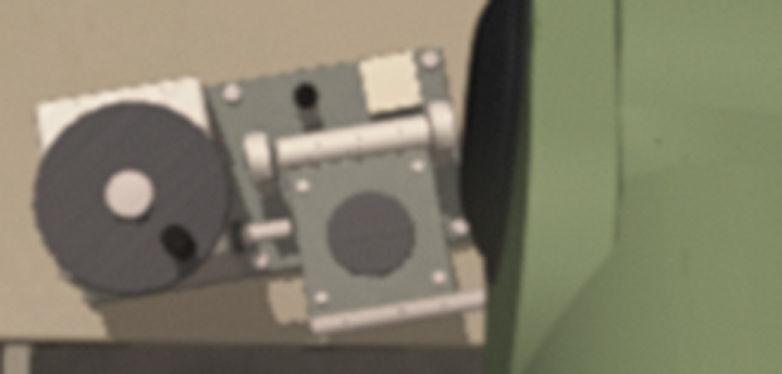

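View pics/w1.png

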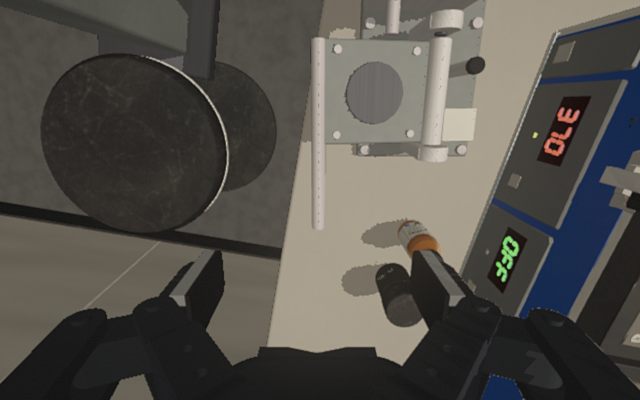

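```bash
python3 - <<'E'
from workcell import *
from h import *
B=np.array([525.,-254.9,0])
movel(B+[0,0,120],max_speed=200); print(movel(B+[0,0,58],max_speed=100,guard=12)); s0=read_state(); clamp(); s=read_state();p=s["eef_pos"]
print(s["time"],s0["eef_pos"],p,s["ft_force"],s["finger_gap"],s["gripper_force"],(s["tool_rot"]@[0,0,1]).round(4),"X,Y of B",(p-B)@X,(p-B)@Y)
# small lift along arc
Hn=p+[0,0,-grip_point_offset]; z=Hn[2]; print("grasp z",z)
r=98.5; hx=p+X*98.5; print("hinge est",hx)
for a in(-1.35,-1.25):
    t=hx*[1,1,0]+X*100*np.sin(a)+np.array([0,0,60+100*np.cos(a)-18.7])
    g=movel(t,max_speed=50,guard=25);s=read_state();print(a,g,s["ft_force"].round(1),(s["eef_pos"]-t).round(2))
    if g:break
np.save("hx.npy",hx)
E
```

```text
False
19.0083 [ 525.3441553  -254.95953029   58.48429823] [ 525.60706816 -254.85268658   58.26750355] [3.45825733 1.47764344 1.12508738] 9.698678465700754 58.419907093048096 [ 1.2e-03 -1.0e-04 -1.0e+00] X,Y of B 0.6057306808852448 -0.06213414673724383
grasp z 76.96750355086715
hinge est [ 622.5156719  -237.2182736    58.26750355]
-1.35 False [ 3.2 -0.4 -4.7] [-0.11  0.   -0.13]
-1.25 False [ 0.4 -0.5 -4.1] [-0.25 -0.02 -0.09]
```

```bash
python3 - <<'E'
from workcell import *
from h import *
hx=np.load("hx.npy");a=-1.25
while a<-1e-3:
    a=min(a+(.1 if a<-.25 else .05),0.)
    t=hx*[1,1,0]+X*100*np.sin(a)+np.array([0,0,60+100*np.cos(a)-18.7])
    g=movel(t,max_speed=50,guard=25);s=read_state();print(round(a,2),g,round(s["time"],1),s["ft_force"].round(1),(s["eef_pos"]-t).round(2),flush=True)
    if g or np.linalg.norm(s["ft_force"])>35:break
wait(.5);s=read_state();print(s["time"],s["eef_pos"]-hx,s["ft_force"],s["finger_gap"])
c=camera("side");d=camera("top")
cv2.imwrite("pics/end.png",np.hstack([cv2.resize(x,None,fx=2.8,fy=2.8,interpolation=cv2.INTER_CUBIC) for x in(c["image"][150:330,260:400],d["image"][150:330,255:395])]))
E
```

```text
-1.15 False 20.0 [-4.3  0.4 -0.6] [-0.32 -0.11  0.21]
-1.05 False 20.3 [-9.  -1.2  2.2] [-0.53 -0.14  0.53]
-0.95 False 20.7 [-12.1  -1.2   4.9] [-0.94 -0.27  0.55]
-0.85 False 21.0 [-16.5  -0.6  10. ] [-1.45 -0.37  0.62]
-0.75 False 21.4 [-21.3  -0.6  15.6] [-2.02 -0.58  0.75]
-0.65 False 21.7 [-26.8  -0.1  24.1] [-2.43 -0.69  1.07]
22.2167 [-62.12109104 -11.58304072  63.58114047] [-26.91780116  -0.3586621   22.60865437] 9.673138491486995
```

View pics/end.png

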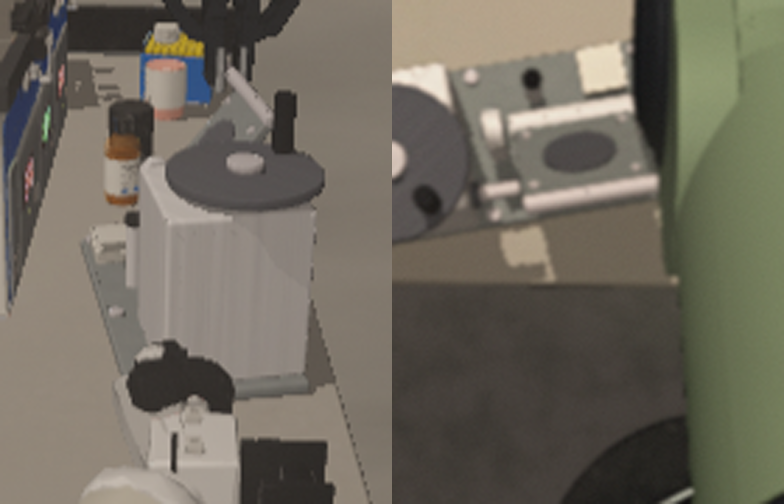

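```bash
cat > swing.py <<'E'
from workcell import *
from h import *
hx=np.load("hx.npy")
def tgt(a,r): return hx*[1,1,0]+X*r*np.sin(a)+np.array([0,0,60+r*np.cos(a)-18.7])
def FR(a):
    s=read_state();f=s["ft_force"];fx=f@X
    return s,fx*np.sin(a)+f[2]*np.cos(a),fx*np.cos(a)-f[2]*np.sin(a)
def step(a,r,v=50):
    g=movel(tgt(a,r),max_speed=v,guard=25);s,fr,ft=FR(a);e=s["eef_pos"]-hx
    x,z=e@X,s["eef_pos"][2]+18.7-60
    print(round(a,3),g,round(s["time"],1),"r",round(r,1),"act r",round(np.hypot(x,z),1),"a",round(np.arctan2(x,z),3),"Fr %.1f Ft %.1f Fy %.1f"%(fr,ft,s["ft_force"]@Y),flush=True)
    return g,fr,ft
E
python3 - <<'E'
from swing import *
a=-.65;r=100.
for i in range(4):
    s,fr,ft=FR(a); r+=np.clip(fr/15,-1.5,1.5); step(a,r,20)
for i in range(3):
    a+=.05; g,fr,ft=step(a,r); r+=np.clip(fr/15,-1.5,1.5)
    if g:break
E
```

```text
-0.65 False 22.6 r 101.5 act r 102.7 a -0.656 Fr 14.5 Ft -5.8 Fy 1.6
-0.65 False 22.8 r 102.5 act r 102.8 a -0.652 Fr 3.4 Ft -5.7 Fy 0.4
-0.65 False 23.1 r 102.7 act r 102.9 a -0.652 Fr 1.7 Ft -5.6 Fy -1.0
-0.65 False 23.3 r 102.8 act r 102.9 a -0.652 Fr 1.0 Ft -6.6 Fy 0.0
-0.6 False 23.6 r 102.8 act r 103.3 a -0.595 Fr 10.4 Ft -3.1 Fy 1.3
-0.55 False 23.8 r 103.5 act r 103.8 a -0.54 Fr 8.8 Ft -0.8 Fy 1.2
-0.5 False 24.1 r 104.1 act r 104.1 a -0.497 Fr 1.9 Ft -3.1 Fy 0.4
```

```bash
python3 - <<'E'
from swing import *
a=-.5;r=104.2
while a<-.06:
    a+=.05; g,fr,ft=step(a,r+.25); r+=.25+np.clip(fr/15,-1.5,1.5)
    if g or abs(fr)>25 or abs(ft)>20:break
print(read_state()["finger_gap"])
c=camera("side");cv2.imwrite("pics/s3.png",cv2.resize(c["image"][170:330,230:410],None,fx=3.6,fy=3.6,interpolation=cv2.INTER_CUBIC))
E
```

```text
-0.45 False 24.3 r 104.5 act r 104.6 a -0.445 Fr 6.2 Ft -1.3 Fy 1.5
-0.4 False 24.6 r 105.1 act r 104.9 a -0.403 Fr -2.5 Ft -4.0 Fy 0.1
-0.35 False 24.9 r 105.2 act r 105.3 a -0.347 Fr 4.3 Ft -2.0 Fy 2.4
-0.3 False 25.1 r 105.7 act r 105.5 a -0.305 Fr -0.1 Ft -4.5 Fy 1.9
-0.25 False 25.4 r 106.0 act r 106.0 a -0.249 Fr 2.0 Ft -2.3 Fy 2.8
-0.2 False 25.6 r 106.4 act r 106.6 a -0.195 Fr 3.9 Ft -0.8 Fy 2.8
-0.15 False 25.9 r 106.9 act r 106.7 a -0.153 Fr -0.0 Ft -3.1 Fy 3.6
-0.1 False 26.1 r 107.1 act r 107.2 a -0.099 Fr 1.8 Ft -1.4 Fy 4.7
-0.05 False 26.4 r 107.5 act r 107.2 a -0.055 Fr -0.3 Ft -3.3 Fy 4.2
9.631682934703965
```

View pics/s3.png

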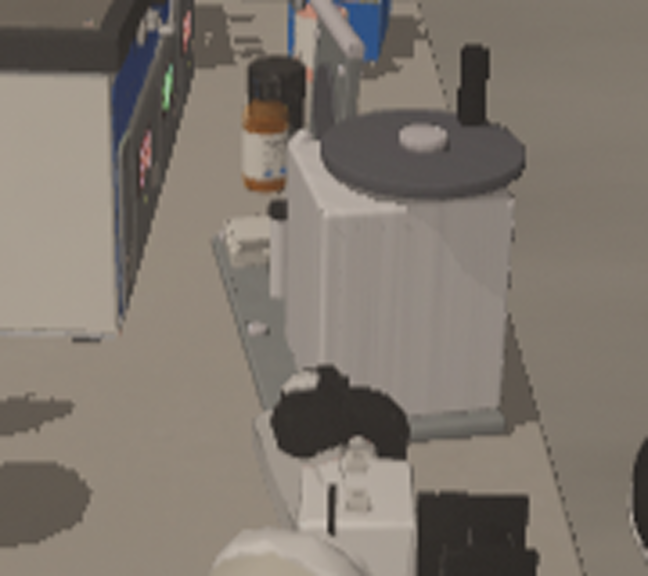

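```bash
python3 - <<'E'
from swing import *
step(-.02,107.7,30);step(0,107.8,20)
wait(.3);s=read_state();print("X err",(s["eef_pos"]-hx)@X,s["ft_force"])
c=camera("top");P=cloud(c);z=P[...,2]
n=(P-hx)@X;t=(P-hx)@Y
for lo,hi,l in((145,175,"bar"),(45,80,"hinge")):
    m=(z>lo)&(z<hi)&(abs(n)<25)&(t>20)&(t<130)
    q=np.stack([t[m],n[m],z[m]],1);print(l,len(q),q.mean(0),np.percentile(q,[2,98],axis=0).round(1).tolist())
d=camera("side");Q=cloud(d);n=(Q-hx)@X;t=(Q-hx)@Y
m=(abs(n)<25)&(t>10)&(t<125)&(Q[...,2]>100)&(Q[...,2]<175)
q=np.stack([t[m],n[m],Q[...,2][m]],1);print("side plate+bar",len(q));
for lo in range(100,172,8):
    k=q[(q[:,2]>=lo)&(q[:,2]<lo+8)]
    if len(k):print(lo,len(k),k.mean(0).round(1),np.percentile(k[:,1],[3,97]).round(1))
E
```

```text
-0.02 False 26.7 r 107.7 act r 107.7 a -0.02 Fr 1.6 Ft -1.5 Fy 4.7
0 False 27.0 r 107.8 act r 107.8 a -0.001 Fr 1.1 Ft -2.0 Fy 5.0
X err -0.2050899511102789 [-2.90416405  4.95831504  0.80871387]
bar 360 [ 81.62238707  -2.52298651 162.23517905] [[43.5, -7.2, 145.8], [118.9, 3.7, 167.3]]
hinge 275 [78.34597247 -6.68240052 66.8394448 ] [[32.2, -14.1, 53.7], [129.3, 5.7, 79.0]]
side plate+bar 465
100 16 [ 70.    4.6 104.1] [2.5 5.6]
108 23 [ 79.3   4.4 112. ] [2.6 5.5]
116 32 [ 89.4   4.  120. ] [2.3 5.6]
124 48 [ 94.8   2.6 128. ] [-3.5  5.5]
132 50 [ 97.5   2.5 136.2] [-3.   5.4]
140 48 [ 93.6   1.6 144.2] [-4.2  4.7]
148 51 [ 90.9   1.9 152.1] [-4.9  7.1]
156 66 [ 72.9   2.  160.6] [-11.4  10.3]
164 120 [ 64.    0.3 167.1] [-8.8  8.2]
```

```bash
python3 - <<'E'
from workcell import *
wait(.5);s=read_state();print(s["time"],s["eef_pos"],abs(s["qvel"]).max(),s["finger_gap"],s["gripper_force"],s["ft_force"]);finish_job()
E
```

```text
27.8667 [ 622.27662819 -237.08024496  149.05418801] 0.00276839797124446 9.211015055755109 58.793596029281616 [-2.40531039  4.6063472   1.01191279]
the job is handed in; nothing more can be done
```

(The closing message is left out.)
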